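# Turn the recipe board to the next step

## Task

The recipe flip-board lies on the worktop with its orange leaf standing ajar over the right-hand page (right and left as seen from the robot), and a red-lidded tin is in the way on the left-hand page. First push the red tin sideways, without lifting it, until it stands upright on the worktop wholly clear of the blue board; then, pushing with the fingertips, turn the orange leaf over its spine and press it down until it lies flat on the left-hand page. Leave the other things where they stand, and finish with the hand clear.

Things in the scene. Friction and masses are not known exactly. Their poses are not given: they have to be found in the camera images.
- board: blue recipe flip-board, fixed to the worktop, 210 (its x) by 300 (its y) by 8 high, a white page on each half. Origin: centre of its underside, on the worktop. The spine runs along its x through the middle; +y is the left-hand page as seen from the robot (where the leaf must end), -y the right-hand page (where the leaf starts). It may be yawed up to 0.4 rad
- spine (a point): mid-point of the leaf's hinge axis, 11 mm above the worktop; axes as the board's (hinge axis along x). Two steel hinge barrels, diameter 8, lie on this axis near the board's ends
- leaf (a joint): angle of the leaf in rad: 0 flat on the right-hand page, pi/2 upright, pi flat on the left-hand page (its stop). It starts ajar, 0.45 to 0.95. The hinge is stiff (about 0.18 N m of friction): the leaf stays at whatever angle it is left and does not fall by itself; 1 to 3 N at the free edge turns it
- leaf_edge (a point): middle of the leaf's free edge, mid-thickness, 140 mm from the hinge axis. The leaf is a rigid orange plastic plate with white pages, 190 along the spine, 4 thick, about 0.14 kg. This point turns with the leaf: its x runs along the spine, its -y points away from the spine
- tin_mid (a point): centre (half-way up) of the flat round tin with a RED lid on the left-hand page, diameter 60, height 26, about 0.12 kg, loose; it starts standing on the board, underside 8 mm above the worktop, and drops 8 mm when pushed over the board's edge. z is its axis
- tin_green: a second flat tin, diameter 60, height 26, with a GREEN lid; not part of the job, leave alone. Origin: centre of its underside
- eggcup: blue egg cup holding a white egg, 78 high, 48 wide; leave alone. Origin: centre of its underside
- mug: white mug, 80 high, 74 across, handle to its +y; leave alone. Origin: centre of its underside
- jar: small amber jar with yellow cap, 70 high, 54 across; leave alone. Origin: centre of its underside
- sauce: tall amber sauce bottle with red cap, 200 high, 60 across; leave alone. Origin: centre of its underside
- bowl: blue bowl, 55 high, 120 across; leave alone. Origin: centre of its underside
- spoon: spoon lying flat on the worktop; leave alone
Mind the look-alikes: they are no part of the job. Of the things that look like the part that bears tin_mid, the smallest one is meant.

How it is judged:
By the outcome, as a careful person would: the job done as asked, in the order asked, and still so for the second after the job is handed in, with the robot touching nothing.
It also fails if it takes over 59 s, if anything falls off the work surface, if the arm or the gripper's body presses on something with over 40 N, if the wrist force passes 120 N, or if a joint passes its speed limit or range.

## Robot

A 6-joint arm with a two-finger parallel gripper is mounted at the origin on the work surface. World frame = base frame: x ahead of the robot, y to its left, z up, the work surface at z = 0. Lengths are in m, angles in rad, forces in N, time in s.
With the tool pointing down it reaches from about 0.3 to 0.775 m from the base axis. Payload 14.6 kg.
Tool frame: the origin (TCP) lies at the very end of the fingers, on their centre line; the grasp point (between the pads) lies 19 mm behind it; z points along the fingers, y is the line along which they close (so a half turn about z gives the same grasp; the last joint's range is limited). The gripper opens to 94 mm and grips with 3 to 60 N. Pads are 16 mm wide; open, the fingers measure 119 mm over their backs; the gripper's body (75 mm by 177 mm) begins 78 mm behind the grasp point.
Start: joints at [-1.338, 0.3, 1.521, -0, 1.321, -0.067], TCP at [0.162, -0.525, 0.205] pointing down, gripper open.
Joint ranges: [-3.03, 3.03], [-0.79, 2.21], [0.23, 2.52], [-1.04, 4.18], [0, 3.07], [-2.55, 2.55]. Speed limits (rad/s): [2.22, 2.22, 2.57, 3.14, 3.14, 3.14].

## Interface

Orientations are given as [roll, pitch, yaw] about the fixed x, y, z axes, in that order (R = Rz(yaw) Ry(pitch) Rx(roll)).
In Python, from station import ctrl gives the robot as it stands.
- The arm moves only by the tool carry_out, never from a script. Its argument "motion" is text: rows parted by semicolons, each of 7 numbers parted by spaces: the shift along the world's x, y, z in m, then the turn, a rotation vector about the world's x, y, z in degrees, then the closure in counts, from 0 (fully open) to 255 (shut). In form: dx dy dz wx wy wz hand; .... A call has 1 to 20 rows; each row shifts and turns the commanded pose from where the row before left it; what a row does not reach is not made up. A row lasts 1/12 s, in which the tool goes at most 41.7 mm and 7.16 degrees, less where a joint would pass 70% of its speed; a pose out of reach is approached as far as the arm can. A call is refused whole if a number of a shift passes 0.0417 or a number of a turn 7.16, either way. A call with a gripper value outside its range is refused whole. The fingers move at their own pace and stop on an object; "grip_force" is the grip in N (left out, the last holds). Time passes only in rows, so rows that do not move let the fingers close. It gives the time, the measured TCP pose, the force, the opening and the grip force at its end, in the units of the state.
- ctrl.get_obs(): the state, without advancing time (a new reading comes with each control period).
- ctrl.camera(name): name is "side" or "top"; returns a dict with "pixels" (400x640x3 uint8, red, green, blue), "range_z" (400x640 float32, m along the optical axis (not along the pixel's ray), 0 where there is no reading), "K" (3x3 intrinsics, pixels), "position" and "attitude" of the camera in the world. Camera axes: x right, y up, looking along -z (the intrinsics and any distortion apply to the point x, -y, -z); pixel columns grow to the right and rows downward; lengths in m; the calibration is good to about 2 mm. A picture is of the moment at which its call begins.
- ctrl.hand_in(): hands the job in; it is judged then, once.
The state is a dict: "time_s": time; "qpos": joint angles; "joint_vel": joint speeds; "tau": joint torques, N m; "ee_pos": TCP position; "eef_rot": TCP orientation; "force": force on the tool from outside, world axes, zero at the start; "moment": the same for the moment, N m; "grip_width": finger opening in m; "grip_force": force on a finger pad.
Only numpy, scipy, OpenCV 4.12 (cv2) and the standard library are available. Lean on these libraries where they do the work, as an engineer would, in place of code of your own. Each camera call takes 0.05 s, during which the arm holds its last target. There are 200 camera calls.

## Working session

There is one attempt and no reset: what is moved stays moved. The work goes in short steps, Python scripts to look and compute and a tool call to move; the robot and the scene stay as the last step left them, time stands still between calls to the robot, and variables do not carry over. Pictures are saved under pics/ and viewed, at most 10 in all, crops included, and the job is handed in when it is done.

Besides the shell and the picture viewer there is one more tool, called after "Emit:" as a command line: name --argument value ..., lists and objects as JSON in quotes. carry_out: Moves the arm, as the interface text tells. Its arguments: {"type":"object","properties":{"motion":{"type":"string"},"grip_force":{"type":"number"}},"required":["motion"]}

```bash
mkdir -p pics
cat > h.py <<'E'
import numpy as np, cv2
from station import ctrl
from scipy.spatial.transform import Rotation as R
def rot(a):
    a=np.array(a,float)
    if a.shape==(3,3): return a
    return (R.from_euler('xyz',a) if a.size==3 else R.from_quat(a)).as_matrix()
def cloud(c):
    z=c['range_z'];K=np.array(c['K']);v,u=np.mgrid[:400,:640]
    P=np.stack([(u-K[0,2])/K[0,0]*z,-(v-K[1,2])/K[1,1]*z,-z],-1)
    W=P@rot(c['attitude']).T+np.array(c['position']);W[z==0]=np.nan
    return W
E
python3 - <<'E'
from h import *
for n in('top','side'):
    c=ctrl.camera(n);print(n,{k:v for k,v in c.items() if k not in('pixels','range_z')})
    cv2.imwrite(f'pics/{n}0.png',c['pixels'][...,::-1]); np.savez(f'{n}0.npz',W=cloud(c),rgb=c['pixels'])
print(ctrl.get_obs())
E
```

```text
top {'K': array([[424.04933733,   0.        , 315.95750577],
       [  0.        , 424.04933733, 200.10460112],
       [  0.        ,   0.        ,   1.        ]]), 'position': array([ 0.29140057, -0.01905777,  1.58998535]), 'attitude': array([ 0.16011106,  0.00620047, -1.57761096])}
side {'K': array([[366.10950313,   0.        , 312.78018275],
       [  0.        , 366.10950313, 191.77257124],
       [  0.        ,   0.        ,   1.        ]]), 'position': array([0.47073449, 0.76939378, 0.71283382]), 'attitude': array([ 0.88833904, -0.0153715 , -3.03591434])}
{'time_s': 0.1, 'qpos': array([-1.33761420e+00,  3.00443163e-01,  1.52146458e+00,  1.46224775e-05,
        1.32071604e+00, -6.65982368e-02]), 'joint_vel': array([ 0.00033862, -0.00341374, -0.00194121, -0.00045634,  0.00139144,
        0.00021958]), 'tau': array([ 7.27749193e-05, -5.32644689e+01, -3.53284478e+01,  7.08851824e-02,
        2.34431477e-02, -6.50048241e-05]), 'ee_pos': array([ 0.16237206, -0.52525783,  0.20495094]), 'eef_rot': array([-3.14056476e+00, -8.27524696e-05,  2.99776697e-01]), 'force': array([-0.44442037,  0.73313489,  0.06951463]), 'moment': array([ 0.00500907,  0.01588497, -0.01361683]), 'grip_force': 0.0, 'grip_width': 0.09391690442148844}
```

View pics/top0.png

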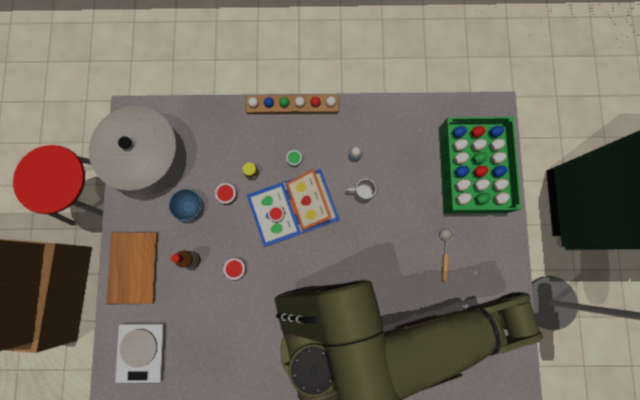

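View pics/side0.png

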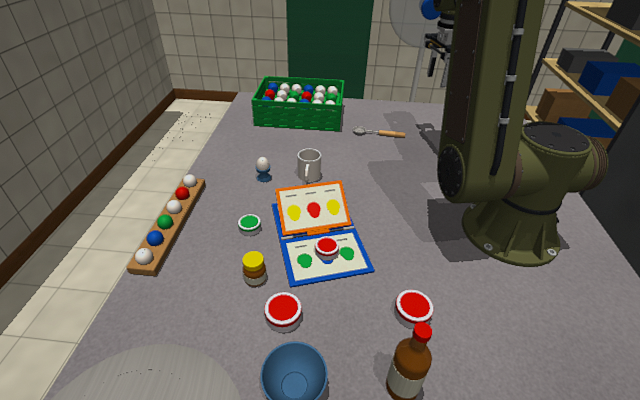

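The top view shows three red-lidded tins, at (276,213) on the board's left page, (226,193) and (234,268) on the worktop. The one at (276,213) fits: it stands on the left page and looks smallest. The side view shows the leaf ajar at about (313,208). I'll measure and confirm with a crop.

Run:
```python
from h import *
d=np.load('top0.npz');W=d['W'];rgb=d['rgb'];s=np.load('side0.npz');Ws=s['W'];rs=s['rgb']
def comps(W,rgb,name,lo,hi,lo2=None,hi2=None,amin=25):
    hsv=cv2.cvtColor(rgb,cv2.COLOR_RGB2HSV)
    m=cv2.inRange(hsv,lo,hi)
    if lo2: m|=cv2.inRange(hsv,lo2,hi2)
    n,l,st,ce=cv2.connectedComponentsWithStats(m)
    for i in range(1,n):
        p=W[l==i]
        if st[i,4]>amin and np.nanmin(p[:,0])>0.1 and abs(np.nanmean(p[:,1]))<.5:
            print(name,st[i],ce[i].round(),'med',np.nanmedian(p,0).round(4),'ext',(np.nanpercentile(p,97,axis=0)-np.nanpercentile(p,3,axis=0)).round(3))
for nm,(A,b) in dict(top=(W,rgb),side=(Ws,rs)).items():
    comps(A,b,nm+' red',(0,170,80),(5,255,255),(174,170,80),(180,255,255))
    comps(A,b,nm+' green',(50,120,60),(80,255,255))
    comps(A,b,nm+' yellow',(23,150,90),(32,255,255))
# board
for nm,(A,b) in dict(top=(W,rgb),side=(Ws,rs)).items():
    hsv=cv2.cvtColor(b,cv2.COLOR_RGB2HSV)
    bl=cv2.inRange(hsv,(104,150,60),(120,255,255))>0
    near=(np.abs(A[...,0]-.5)<.25)&(np.abs(A[...,1]-.07)<.25)&(A[...,2]<.03)
    m=(bl&near).astype(np.uint8);n,l,st,ce=cv2.connectedComponentsWithStats(m)
    p=np.concatenate([A[l==i] for i in range(1,n) if st[i,4]>20])
    r=cv2.minAreaRect(p[:,:2].astype(np.float32));print(nm,'board',r,cv2.boxPoints(r).round(3).tolist(),np.median(p[:,2]))
    o=(cv2.inRange(hsv,(6,170,100),(16,255,255))>0)&(np.abs(A[...,0]-.5)<.25)&(np.abs(A[...,1]-.03)<.22)
    n,l,st,ce=cv2.connectedComponentsWithStats(o.astype(np.uint8))
    i=1+np.argmax(st[1:,4]);p=A[l==i];p=p[~np.isnan(p[:,0])];c=p.mean(0);u,sv,vt=np.linalg.svd(p-c);print('leaf',len(p),c,vt.round(3).tolist(),sv, p[:,2].max(),p[:,2].min(), 'tilt',np.arccos(abs(vt[2,2])))
    hull=cv2.minAreaRect(((p-c)@vt[:2].T).astype(np.float32));print(hull)
im=rgb[140:300,160:400,::-1];im2=rs[160:340,220:460,::-1]
cv2.imwrite('pics/crop.png',np.hstack([cv2.resize(im,(400,267),interpolation=2),cv2.resize(im2,(356,267),interpolation=2)]))
```

```text
top red [311  97   9   9  67] [315. 101.] med [ 0.922  -0.0102  0.0515] ext [0.031 0.031 0.018]
top red [218 186  15  14 170] [225. 193.] med [0.5725 0.3282 0.0361] ext [0.048 0.047 0.014]
top red [302 197   8   8  48] [306. 200.] med [0.5388 0.0255 0.0518] ext [0.022 0.026 0.022]
top red [271 208  10  11  87] [275. 213.] med [0.4953 0.1399 0.0357] ext [0.034 0.033 0.011]
top red [172 254   8   9  53] [175. 258.] med [0.3286 0.4468 0.1999] ext [0.023 0.023 0.038]
top red [227 261  15  16 184] [234. 268.] med [0.2938 0.2881 0.0357] ext [0.047 0.047 0.013]
top green [280  97   9  10  67] [284. 102.] med [0.9214 0.1086 0.0532] ext [0.029 0.03  0.02 ]
top green [289 152  11  11  89] [294. 157.] med [0.7098 0.0712 0.0286] ext [0.037 0.034 0.013]
top green [262 197  10   8  61] [267. 201.] med [0.5444 0.1737 0.0108] ext [0.027 0.032 0.013]
top green [271 224  11   8  62] [276. 228.] med [0.4423 0.1358 0.0117] ext [0.026 0.03  0.014]
top yellow [243 163  13  13 123] [249. 169.] med [0.6547 0.2339 0.0716] ext [0.039 0.038 0.017]
top yellow [297 182   8   9  55] [301. 186.] med [0.5913 0.0437
[... 2047 characters left out ...]
.01720505766570568, 0.05568946152925491), 87.43772888183594)
side board ((0.5192044973373413, 0.08109723031520844), (0.20810048282146454, 0.299292653799057), 19.27693748474121) [[0.3720000088214874, 0.18799999356269836], [0.4699999988079071, -0.0949999988079071], [0.6669999957084656, -0.026000000536441803], [0.5680000185966492, 0.25699999928474426]] 0.007875309379852702
leaf 711 [0.53895546 0.03344745 0.04373581] [[0.951, 0.309, 0.013], [0.255, -0.807, 0.532], [0.175, -0.503, -0.846]] [1.73646198 1.43479042 0.05787945] 0.08839911674809753 0.006369454996097312 tilt 0.5614601847782733
((-0.0028148964047431946, 0.008524246513843536), (0.1433301866054535, 0.18842002749443054), 88.31475067138672)
```

View pics/crop.png

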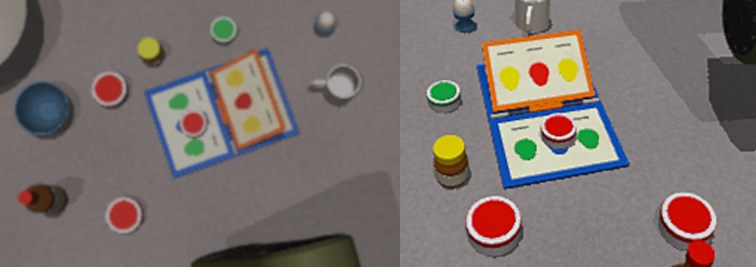

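Confirmed: the tin at crop (192,123) / (559,131) on the left page is the smallest, with a lid about 34 mm across against 47 mm for the others. The board is at about (0.5205, 0.080) with yaw 0.338, the leaf at about 0.56 rad, and the tin at (0.494, 0.141). I'll move over the gap between spine and tin.

Emit:
carry_out --motion "0.0193 0.0344 0 0 0 5.12 174;0.0193 0.0344 0 0 0 5.12 174;0.0193 0.0344 0 0 0 5.12 174;0.0193 0.0344 0 0 0 5.12 174;0.0193 0.0344 0 0 0 5.12 174;0.0193 0.0344 0 0 0 5.12 174;0.0193 0.0344 0 0 0 5.12 174;0.0193 0.0344 0 0 0 5.12 174;0.0193 0.0344 0 0 0 5.12 174;0.0193 0.0344 0 0 0 5.12 174;0.0193 0.0344 0 0 0 5.12 174;0.0193 0.0344 0 0 0 5.12 174;0.0193 0.0344 0 0 0 5.12 174;0.0193 0.0344 0 0 0 5.12 174;0.0193 0.0344 0 0 0 5.12 174;0.0193 0.0344 0 0 0 5.12 174;0.0193 0.0344 0 0 0 5.12 174;0.0193 0.0344 0 0 0 5.12 174;0 0 0 0 0 0 174;0 0 0 0 0 0 174" --grip_force 10

```text
time_s: 1.77
ee_pos: [0.5098, 0.0951, 0.2046]
eef_rot: [-3.14, -0.0, 1.911]
force: [0.2, -0.6, -0.6]
grip_width: 0.0298
grip_force: 0.0
```

Emit:
carry_out --motion "0 -0.001 -0.04 0 0 0 174;0 0 -0.04 0 0 0 174;0 0 -0.04 0 0 0 174;0 0 -0.03 0 0 0 174;0 0 -0.02 0 0 0 174;0 0 -0.018 0 0 0 174;0 0 0 0 0 0 174;0 0 0 0 0 0 174"

```text
time_s: 2.43
ee_pos: [0.5093, 0.0919, 0.0175]
eef_rot: [-3.14, -0.0, 1.907]
force: [0.3, 0.0, 0.4]
grip_width: 0.03
grip_force: 0.0
```

Emit:
carry_out --motion "-0.0027 0.0075 0 0 0 0 174;-0.0027 0.0075 0 0 0 0 174;-0.0027 0.0075 0 0 0 0 174;-0.0027 0.0075 0 0 0 0 174;-0.0027 0.0075 0 0 0 0 174;-0.0027 0.0075 0 0 0 0 174;-0.0027 0.0075 0 0 0 0 174;-0.0027 0.0075 0 0 0 0 174;-0.0027 0.0075 0 0 0 0 174;-0.0027 0.0075 0 0 0 0 174;-0.0027 0.0075 0 0 0 0 174;-0.0027 0.0075 0 0 0 0 174;-0.0027 0.0075 0 0 0 0 174;-0.0027 0.0075 0 0 0 0 174;-0.0027 0.0075 0 0 0 0 174;-0.0027 0.0075 0 0 0 0 174;-0.0027 0.0075 0 0 0 0 174;-0.0027 0.0075 0 0 0 0 174;-0.0027 0.0075 0 0 0 0 174;-0.0027 0.0075 0 0 0 0 174"

```text
time_s: 4.1
ee_pos: [0.4555, 0.2435, 0.0174]
eef_rot: [-3.141, -0.0, 1.908]
force: [0.5, -1.2, -0.7]
grip_width: 0.0298
grip_force: 0.4
```

Emit:
carry_out --motion "0 0 0 0 0 0 174;0.005 -0.014 0 0 0 0 174;0.007 -0.02 0 0 0 0 174;0.007 -0.02 0.02 0 0 0 174;0 0 0.04 0 0 0 174;0 0 0.04 0 0 0 174;0 0 0.04 0 0 0 174;0 0 0.04 0 0 0 174;0 0 0 0 0 0 174"

```text
time_s: 4.85
ee_pos: [0.4772, 0.1894, 0.2052]
eef_rot: [3.13, 0.0, 1.908]
force: [0.6, -0.8, 0.6]
grip_width: 0.0301
grip_force: 0.0
```

Run:
```python
from h import *
c=ctrl.camera('side');cv2.imwrite('pics/side1.png',cv2.resize(c['pixels'][140:340,190:460,::-1],None,fx=2.5,fy=2.5,interpolation=2))
W=cloud(c);hsv=cv2.cvtColor(c['pixels'],cv2.COLOR_RGB2HSV)
m=cv2.inRange(hsv,(0,170,80),(5,255,255))|cv2.inRange(hsv,(174,170,80),(180,255,255))
n,l,st,ce=cv2.connectedComponentsWithStats(m)
for i in range(1,n):
    if st[i,4]>80:print(ce[i].round(),np.nanmedian(W[l==i],0).round(4),np.nanstd(W[l==i][:,2]).round(4))
```

```text
[182. 192.] [0.9193 0.0012 0.0453] 0.0071
[313. 209.] [0.5369 0.0288 0.0477] 0.006
[344. 295.] [0.4431 0.2792 0.0265] 0.0012
[415. 305.] [0.2918 0.2919 0.0347] 0.0012
[283. 307.] [0.5709 0.331  0.0346] 0.0012
[421. 330.] [0.327  0.4536 0.1993] 0.0553
```

View pics/side1.png

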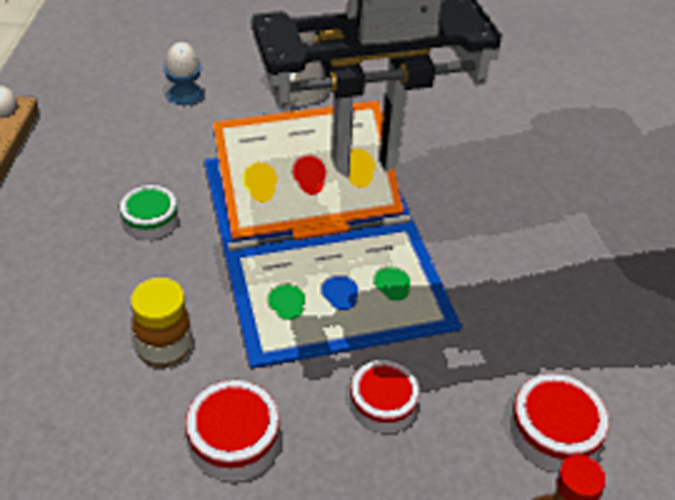

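The small tin at crop (385,395) now stands flat on the worktop, clear of the board edge by about 33 mm. Next is the leaf: I'll come in from the mug side, tilted 30°.

Emit:
carry_out --motion "0.0116 -0.033 0 2.83 1 0 174;0.0116 -0.033 0 2.83 1 0 174;0.0116 -0.033 0 2.83 1 0 174;0.0116 -0.033 0 2.83 1 0 174;0.0116 -0.033 0 2.83 1 0 174;0.0116 -0.033 0 2.83 1 0 174;0.0116 -0.033 0 2.83 1 0 174;0.0116 -0.033 0 2.83 1 0 174;0.0116 -0.033 0 2.83 1 0 174;0.0116 -0.033 0 2.83 1 0 174;0 0 0 0 0 0 174;0 0 0 0 0 0 174"

```text
time_s: 5.9
ee_pos: [0.5905, -0.1431, 0.194]
eef_rot: [-3.136, -0.527, 1.903]
force: [0.5, 0.5, 0.5]
grip_width: 0.0297
grip_force: 0.0
```

```bash
cat > b.py <<'E'
from h import *
y=.338;ex=np.array([np.cos(y),np.sin(y),0]);ey=np.array([-np.sin(y),np.cos(y),0]);B=np.array([.5205,.08,0])
def st():
    o=ctrl.get_obs();d=o['ee_pos']-B;T=rot(o['eef_rot'])
    print('board xyz',[round(float(v),4) for v in (d@ex,d@ey,d[2])],'tool z in board',[round(float(T[:,2]@a),3) for a in (ex,ey,[0,0,1])],'F',[round(float(o['force']@a),1) for a in (ex,ey,np.array([0,0,1.]))])
    return o
def leaf():
    c=ctrl.camera('side');W=cloud(c);hsv=cv2.cvtColor(c['pixels'],cv2.COLOR_RGB2HSV)
    o=(cv2.inRange(hsv,(6,170,100),(16,255,255))>0)
    d=W-B;by=d@ey;bx=d@ex
    m=o&(abs(bx)<.11)&(abs(by)<.16)
    p=np.stack([by[m],W[...,2][m]-.011],-1)
    k=np.hypot(*p.T)>.05;p=p[k]
    print('leaf n',len(p),'angle med',np.median(np.arctan2(p[:,1],-p[:,0])).round(3),'rmax',np.percentile(np.hypot(*p.T),98).round(3),'rel zmax',p[:,1].max().round(3))
    return c
if __name__=='__main__': st();leaf()
E
python3 b.py
python3 - <<'E'
from h import *
W=np.load('top0.npz')['W']; from b import *
d=W-B;bx=d@ex;by=d@ey
m=(by<-.16)&(by>-.35)&(abs(bx)<.15)&(W[...,2]>.02)
print('obst max y',np.nanmax(by[m]),'zmax',np.nanmax(W[...,2][m]))
E
```

```text
board xyz [-0.0079, -0.2337, 0.194] tool z in board [-0.002, 0.503, -0.864] F [0.6, 0.4, 0.5]
leaf n 343 angle med 0.572 rmax 0.14 rel zmax 0.079
obst max y -0.20438051953176686 zmax 0.09217220293232886
```

Emit:
carry_out --motion "-0.0048 0.0137 -0.0235 0 0 0 174;-0.0048 0.0137 -0.0235 0 0 0 174;-0.0048 0.0137 -0.0235 0 0 0 174;-0.0048 0.0137 -0.0235 0 0 0 174;-0.0048 0.0137 -0.0235 0 0 0 174;-0.0048 0.0137 -0.0235 0 0 0 174;-0.0048 0.0137 -0.022 0 0 0 174;0 0 0 0 0 0 174;0 0 0 0 0 0 174"

```text
time_s: 6.7
ee_pos: [0.5568, -0.0441, 0.0349]
eef_rot: [-3.139, -0.524, 1.91]
force: [0.4, 0.2, 0.4]
grip_width: 0.0297
grip_force: 0.0
```

Run:
```python
from b import *
st();c=leaf();cv2.imwrite('pics/side2.png',cv2.resize(c['pixels'][120:320,190:460,::-1],None,fx=2.5,fy=2.5,interpolation=2))
```

```text
board xyz [-0.0069, -0.1291, 0.0349] tool z in board [-0.003, 0.5, -0.866] F [0.4, 0.1, 0.4]
leaf n 344 angle med 0.573 rmax 0.139 rel zmax 0.077
```

View pics/side2.png

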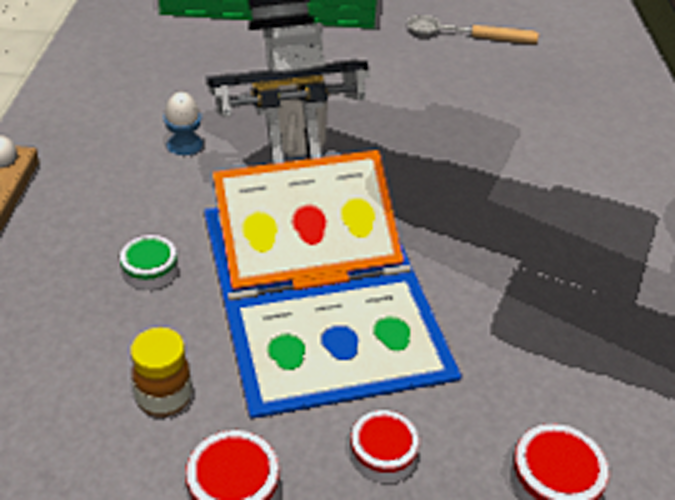

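The fingers are behind the leaf at crop (298,150), touching nothing. Pushing up to about 90°.

Emit:
carry_out --motion "-0.0029 0.0083 0.0073 0 0 0 174;-0.0029 0.0083 0.0073 0 0 0 174;-0.0029 0.0083 0.0073 0 0 0 174;-0.0029 0.0083 0.0073 0 0 0 174;-0.0029 0.0083 0.0073 0 0 0 174;-0.0029 0.0083 0.0073 0 0 0 174;-0.0029 0.0083 0.0073 0 0 0 174;-0.0029 0.0083 0.0073 0 0 0 174;-0.0027 0.0075 0.0033 0 0 0 174;-0.0027 0.0075 0.0033 0 0 0 174;-0.0027 0.0075 0.0033 0 0 0 174;-0.0029 0.0082 0.0013 0 0 0 174;-0.0029 0.0082 0.0013 0 0 0 174;-0.0029 0.0082 0.0013 0 0 0 174;0 0 0 0 0 0 174"

```text
time_s: 8.0
ee_pos: [0.5165, 0.0696, 0.1067]
eef_rot: [-3.14, -0.524, 1.909]
force: [-0.7, -1.1, 0.3]
grip_width: 0.0298
grip_force: 0.0
```

```bash
python3 b.py
```

```text
board xyz [-0.0072, -0.0085, 0.1067] tool z in board [-0.002, 0.501, -0.866] F [-1.0, -0.8, 0.3]
leaf n 378 angle med 1.609 rmax 0.141 rel zmax 0.142
```

Emit:
carry_out --motion "-0.0028 0.0079 -0.0004 -3.14 -1.11 0 174;-0.0028 0.0079 -0.0004 -3.14 -1.11 0 174;-0.0028 0.0079 -0.0004 -3.14 -1.11 0 174;-0.0029 0.0083 -0.0013 -3.14 -1.11 0 174;-0.0029 0.0083 -0.0013 -3.14 -1.11 0 174;-0.0029 0.0083 -0.0013 -3.14 -1.11 0 174;-0.0028 0.008 -0.0038 -3.14 -1.11 0 174;-0.0028 0.008 -0.0038 -3.14 -1.11 0 174;-0.0028 0.008 -0.0038 -3.14 -1.11 0 174;-0.0025 0.007 -0.0067 0 0 0 174;-0.0025 0.007 -0.0067 0 0 0 174;-0.0025 0.007 -0.0067 0 0 0 174;-0.0019 0.0053 -0.0087 0 0 0 174;-0.0019 0.0053 -0.0087 0 0 0 174;-0.0019 0.0053 -0.0087 0 0 0 174;0 0 0 0 0 0 174"

```text
time_s: 9.38
ee_pos: [0.4774, 0.1779, 0.0419]
eef_rot: [-3.139, -0.001, 1.908]
force: [-0.5, -0.4, -0.5]
grip_width: 0.03
grip_force: 0.0
```

```bash
python3 b.py
```

```text
board xyz [-0.0082, 0.1067, 0.0419] tool z in board [-0.003, 0.001, -1.0] F [-0.6, -0.2, -0.5]
leaf n 381 angle med 2.889 rmax 0.141 rel zmax 0.14
```

Emit:
carry_out --motion "-0.0008 0.002 -0.008 0 0 0 174;-0.0005 0.001 -0.008 0 0 0 174;0 0 -0.007 0 0 0 174;0 0 -0.004 0 0 0 174;0 0 -0.002 0 0 0 174;0 0 0 0 0 0 174;0 0 0 0 0 0 174"

```text
time_s: 10.02
ee_pos: [0.4773, 0.1806, 0.015]
eef_rot: [-3.142, -0.001, 1.908]
force: [1.0, -0.0, -0.3]
grip_width: 0.0302
grip_force: 0.0
```

```bash
python3 b.py
```

```text
board xyz [-0.0074, 0.1092, 0.015] tool z in board [-0.0, 0.001, -1.0] F [0.9, -0.3, -0.3]
leaf n 424 angle med 3.119 rmax 0.141 rel zmax 0.138
```

Nearly flat, so I'll press in small steps until the force rises.

Emit:
carry_out --motion "0 0 -0.001 0 0 0 174;0 0 -0.001 0 0 0 174;0 0 0 0 0 0 174"

```text
time_s: 10.32
ee_pos: [0.4775, 0.1807, 0.0133]
eef_rot: [3.141, -0.001, 1.908]
force: [-0.5, -0.8, 3.3]
grip_width: 0.0299
grip_force: 1.3
```

Emit:
carry_out --motion "0 0 -0.0007 0 0 0 174;0 0 0 0 0 0 174;0 0 0 0 0 0 174"

```text
time_s: 10.57
ee_pos: [0.4775, 0.1807, 0.0131]
eef_rot: [3.141, -0.001, 1.908]
force: [-4.2, -0.4, 11.2]
grip_width: 0.0293
grip_force: 5.9
```

It is on the stop: 11 N at z = 13.1 mm. Now retreating.

Emit:
carry_out --motion "0 0 0.005 0 0 0 174;0 0 0.03 0 0 0 174;0 0 0.04 0 0 0 174;0 0 0.04 0 0 0 174;0 0 0.04 0 0 0 174;0.02 -0.035 0.02 0 0 0 174;0.01 -0.04 0 0 0 0 174;0.01 -0.04 0 0 0 0 174;0.01 -0.04 0 0 0 0 174;0.01 -0.04 0 0 0 0 174;0 0 0 0 0 0 174;0 0 0 0 0 0 174"

```text
time_s: 11.57
ee_pos: [0.5358, -0.0134, 0.1856]
eef_rot: [-3.141, -0.001, 1.905]
force: [0.2, 0.7, -0.3]
grip_width: 0.0297
grip_force: 0.0
```

Run:
```python
from b import *
st();c=leaf();cv2.imwrite('pics/side3.png',cv2.resize(c['pixels'][120:360,180:470,::-1],None,fx=2.5,fy=2.5,interpolation=2))
W=cloud(c);d=W-B;bx=d@ex;by=d@ey
m=(abs(bx)<.09)&(by>.02)&(by<.135)&(W[...,2]<.1);A=np.c_[by[m],np.ones(m.sum())];print('slope z/y',np.linalg.lstsq(A,W[...,2][m],rcond=None)[0])
```

```text
board xyz [-0.0166, -0.0932, 0.1856] tool z in board [-0.0, 0.001, -1.0] F [0.4, 0.6, -0.3]
leaf n 437 angle med 3.122 rmax 0.14 rel zmax 0.005
slope z/y [-0.00168158  0.0134965 ]
```

View pics/side3.png

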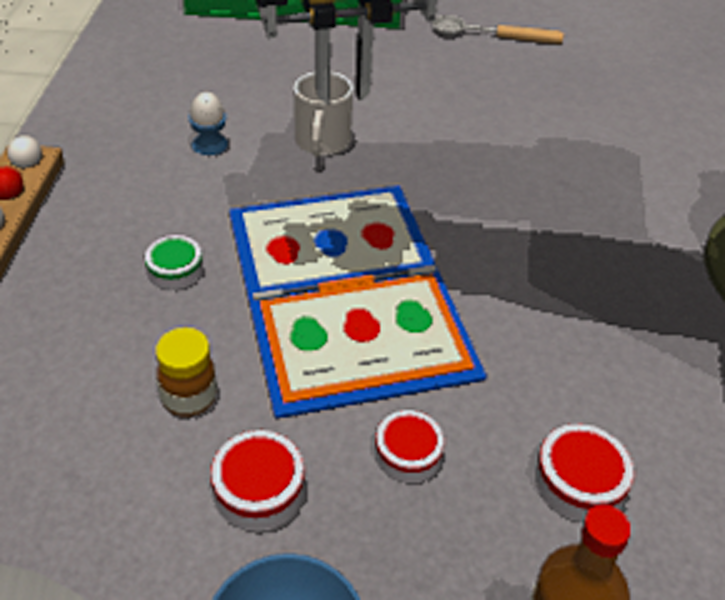

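The leaf lies flat on the left-hand page at crop (365,340), with surface slope about 0. The tin at crop (410,443) is clear of the board, and the hand is clear.

```bash
python3 -c "
from station import ctrl
print(ctrl.hand_in())"
```

```text
the job is handed in; nothing more can be done
None
```

Job handed in (no verdict came back): the small red tin stands upright on the worktop about 33 mm clear of the board, the orange leaf lies flat on the left-hand page, and the hand is clear, at about 12 s of the 59 s allowed.

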